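Turn a leaf of the worktop sample book

TASK

Show the next sample in the worktop sample book: first push the food tin off the left half of the book, so that it stands upright on the worktop clear of the book, then turn the stiff leaf that stands ajar on the right over the spine with your fingertips until it lies flat on the left half, moving it steadily and without flinging or slamming it. Only push: do not grasp, lift or tip over the tin, and do not disturb the mug and the two jars nearby.

Things in the scene. Friction and masses are not known exactly. Their poses are not given: they have to be found in the camera images.
- book: Open sample book fixed on the worktop, 130 mm along its spine, 280 mm wide. Origin: underside, under the middle of the spine; x along the spine (away from the robot at yaw 0), y to the left half, z up. Left half: grey cover 6 mm thick, y = 8 to 140 mm. Right half: cover and a fixed wooden sample, 8 mm thick. The leaf's hinge line is at y = 0, 10.5 mm up, along x; rings on it reach 16 mm up.
- leaf (a joint): Angle (rad) of the stiff stone-patterned leaf: 0 = flat on the right half, 0.45 to 0.9 at the start (ajar), pi/2 = upright, pi (stop at 3.155) = flat on the left half. Rigid plate, 120 mm along the spine, 4 mm thick, from 12 to 130 mm off the hinge line, 0.12 kg. The hinge is stiff (0.12 N m, 1 N at the free edge): the leaf stays where it is left. The tin stops it from lying flat.
- leaf_edge (a point): Middle of the leaf's free edge, 130 mm from the hinge line, mid-thickness; moves with the leaf. Wall cabinets hang beyond the book, undersides 0.47 m above the worktop, fronts about 0.57 m ahead of the robot's base: a wrist above the far end of the book may strike them; the near end is clear.
- tin_1: Short food tin, 75 mm in diameter and 58 mm high, about 0.26 kg, loose, standing on the left half of the book at the start. Origin: centre of its underside; z up along its axis.
- mug_1: Mug, 78 mm wide, 101 mm high, standing well to the left; not to be moved. Origin: centre of its underside.
- orange_jar: Spice jar with an orange lid, 62 mm wide, 110 mm high, standing to the right; not to be moved. Origin: centre of its underside.
- jar_1: Jar with a black lid, 63 mm wide, 94 mm high, standing well to the left; not to be moved. Origin: centre of its underside.
Mind the look-alikes: they are no part of the job. Leave any blue, green or turquoise look-alike of the tin_1 alone.

How it is judged:
On the way, in this order (a step that is already met when the one before it is completed fails the run):
1. the tin stands upright on the worktop, off the book (height (world z) of tin_1 between -0.005 and 0.003 m and angle between tin_1's own z axis and vertical below 0.06 rad), for 0.2 s.
2. the leaf lies flat on the left half (value of joint leaf above 3.05 rad), for 0.2 s.
At the end, for the whole second after the job is handed in: The leaf lies flat on the left half (joint over 3.05 rad), the tin stands upright (within 0.06 rad) and still on the worktop, off the book (underside within 3 mm of the worktop), and the mug and both jars are within 30 mm of where they stood (all of step 1 and value of joint leaf above 3.05 rad and linear speed of tin_1 below 0.02 m/s and distance of each of mug_1, orange_jar, jar_1 from where it was at the start of the episode below 0.03 m); the robot touches nothing.
It fails at once if the tin is lifted (underside more than 20 mm above the worktop) (height (world z) of tin_1 above 0.02 m).
It fails at once if the tin is tipped over (angle between tin_1's own z axis and vertical above 0.6 rad).
It fails at once if the leaf is flung or slammed (faster than 4 rad/s) (velocity of joint leaf above 4 rad/s or velocity of joint leaf below -4 rad/s).
It fails at once if the mug or a jar is moved more than 30 mm (distance of any of mug_1, orange_jar, jar_1 from where it was at the start of the episode above 0.03 m).
It also fails if it takes over 58 s, if anything falls off the work surface, if the arm or the gripper's body presses on something with over 40 N, if the wrist force passes 120 N, or if a joint passes its speed limit or range.

ROBOT

A 6-joint arm with a two-finger parallel gripper is mounted at the origin on a cart in front of the work surface, level with it; the furniture and walls round the work are solid. World frame = base frame: x ahead of the robot, y to its left, z up, the work surface at z = 0. Lengths are in m, angles in rad, forces in N, time in s.
With the tool pointing down it reaches from about 0.275 to 0.725 m from the base axis. Payload 5.6 kg.
Tool frame: the origin (TCP) lies between the finger pads; the fingertips stand 17 mm ahead of it and the grasp point (between the pads) lies 2 mm behind it (bot.tcp_to_tips is the distance from the TCP to the fingertips, in m); z points along the fingers, x is the direction in which the jaws open and shut, and the axes are right-handed (so a half turn about z gives the same grasp; the last joint's range is limited). The gripper opens to 85 mm and grips with 20 to 120 N. Pads are 22 mm wide; open, the fingers measure 114 mm over their backs; the gripper's body (76 mm by 85 mm) begins 54 mm behind the grasp point. The pads swing forward as they close: fully open they stand 13 mm farther back than shut.
Start: joints at [-0.93, 0.255, 0.108, 0, -1.424, -0.285], TCP at [0.192, -0.516, 0.222] pointing down, gripper open.
Joint ranges: [-2.95, 2.95], [-1.21, 1.97], [-1.09, 1.5], [-2.87, 1.71], [-2.94, -0.07], [-3.05, 3.05]. Speed limits (rad/s): [2.57, 2.57, 3.14, 3.14, 3.14, 3.14].

INTERFACE

Orientations are given as a unit quaternion [x, y, z, w].
In Python, from plant import bot gives the robot as it stands. The module is installed in compiled form; this text tells all that it offers.
- The arm moves only by the tool arm_command, never from a script. Its argument "plan" is a list of rows, each a list of 5 numbers: the shift along the tool's x, y, z as a fraction of full scale, then the turn about the tool's z as a fraction of full scale, then the opening, from 0 (shut) to 1 (fully open). A call has exactly 5 rows; each row shifts and turns the commanded pose from where the row before left it, along the tool's axes as they then stand; what a row does not reach is not made up. Full scale, the value 1, is 0.02 m for a shift and 0.5 rad for a turn. A row lasts 1/8 s, in which the tool goes at most 62.5 mm and 10.7 degrees, less where a joint would pass 70% of its speed; a pose out of reach is approached as far as the arm can. A call with a number of a shift or a turn outside -1 to 1 is refused whole. A call with a gripper value outside its range is refused whole. The fingers move at their own pace and stop on an object; the grip force is fixed at half the most. Time passes only in rows, so rows that do not move let the fingers close, or fill a call up. It gives the time, the measured TCP pose, the force and the opening at its end, in the units of the state.
- bot.state(): the state, without advancing time (a new reading comes with each control period).
- bot.capture(name): name is "scene" or "top" or "wrist"; returns (picture, depth): 480x640x3 uint8, blue, green, red; 480x640 float32, m along the optical axis (not along the pixel's ray), 0 where there is no reading.
- bot.camera_info(name): a dict with "camera_matrix" (3x3 intrinsics, pixels), "world_from_camera" (4x4, takes a point from camera to world coordinates); the wrist camera has in their place "mount" (4x4, takes a point from camera to tool coordinates, whose origin is the TCP and whose axes are the tool frame's). Camera axes: x right, y down, z forward; pixel columns grow to the right and rows downward; lengths in m; the calibration is good to about 2 mm. A picture is of the moment at which its call begins: read the wrist's pose just before it. camera_info takes no time and is no camera call.
- bot.close_job(): hands the job in, once; it reports no verdict.
Trained networks look in the newest picture that a camera, given by its name, has taken for a name from the list of things; names that differ only in an ending like _2 or _b are one class to them, and where a whole thing is asked for, a point or a joint stands for the part that bears it (a point fixed in the world has none). Each returns a list of dicts, best first, with "p" (0 to 1); they miss things now and then, are a little off and sometimes report something else, mostly with a low value. They report only what shows in the picture. A call takes as long as a camera call. They do not tell look-alikes from the thing itself.
- bot.find_in(query, camera): "extent" ([centre column, centre row, width, height] in pixels, round what is visible of it).
- bot.silhouettes(query, camera): "pixels" (480x640 bool, what is visible of it) and "extent" ([centre column, centre row, width, height] in pixels, round what is visible of it).
- bot.pinpoint(query, camera): "location" ([column, row] in pixels: a listed point, or the origin of a listed thing).
The state is a dict: "clock": time; "joints": joint angles; "joint_vel": joint speeds; "tau": joint torques, N m; "position": TCP position; "ee_rot": TCP orientation; "wrist_force": force on the tool from outside, world axes, zero at the start; "torque": the same for the moment, N m; "width": finger opening in m.
Only numpy, scipy, OpenCV 4.12 (cv2) and the standard library are available. Lean on these libraries where they do the work, as an engineer would, in place of code of your own. Each camera call takes 0.05 s, during which the arm holds its last target.

## Working session

There is one attempt and no reset: what is moved stays moved. The work goes in short steps, Python scripts to look and compute and a tool call to move; the robot and the scene stay as the last step left them, time stands still between calls to the robot, and variables do not carry over. Pictures are saved under pics/ and viewed, and the job is handed in when it is done.

Besides the shell and the picture viewer there is one more tool, called after ">>>" as name([rows], argument=value, ...), one row to a line, values as JSON. arm_command: Moves the arm, as the interface text tells. Shift numbers are shares of 0.02 m and turn numbers shares of 0.5 rad, none past 1 either way. Its arguments: {"type":"object","properties":{"plan":{"type":"array","items":{"type":"array","items":{"type":"number"}}}},"required":["plan"]}

```bash
mkdir -p pics
python3 - <<'E'
from plant import bot
import cv2,numpy as np
s=bot.state();print({k:np.round(v,3) for k,v in s.items()})
for n in ("scene","top"):
    p,d=bot.capture(n);cv2.imwrite(f"pics/{n}0.png",p);np.save(f"pics/{n}0.npy",d)
    i=bot.camera_info(n);print(n,np.round(i["camera_matrix"],1),np.round(i["world_from_camera"],3))
print(bot.camera_info("wrist"))
E
```

```text
{'clock': np.float64(0.0), 'joints': array([-0.93 ,  0.256,  0.107, -0.   , -1.424, -0.285]), 'joint_vel': array([ 0.001,  0.002, -0.   ,  0.   , -0.001, -0.   ]), 'tau': array([-1.0000e-03, -3.8664e+01,  2.3794e+01,  5.3650e+00, -6.0000e-03,
       -0.0000e+00]), 'position': array([ 0.191, -0.515,  0.221]), 'ee_rot': array([ 0.571,  0.821,  0.001, -0.001]), 'wrist_force': array([ 0.259,  0.054, -0.277]), 'torque': array([ 0.031, -0.022, -0.003]), 'width': np.float64(0.085)}
scene [[464.5   0.  312.3]
 [  0.  464.5 232.3]
 [  0.    0.    1. ]] [[ 0.693 -0.295  0.658 -0.556]
 [-0.721 -0.288  0.63  -0.997]
 [ 0.003 -0.911 -0.412  0.717]
 [ 0.     0.     0.     1.   ]]
top [[617.3   0.  311.6]
 [  0.  617.3 239.3]
 [  0.    0.    1. ]] [[-0.425 -0.74   0.521 -0.398]
 [-0.905  0.34  -0.254  0.455]
 [ 0.01  -0.58  -0.815  1.469]
 [ 0.     0.     0.     1.   ]]
{'camera_matrix': array([[401.65139004,   0.        , 314.66656479],
       [  0.        , 401.65139004, 233.95432564],
       [  0.        ,   0.        ,   1.        ]]), 'mount': array([[ 9.99999792e-01,  5.06358745e-04,  4.00734356e-04,
         6.32737469e-04],
       [-5.97897143e-04,  9.60473361e-01,  2.78371273e-01,
        -6.91346569e-02],
       [-2.43938945e-04, -2.78371454e-01,  9.60473463e-01,
        -1.51803460e-01],
       [ 0.00000000e+00,  0.00000000e+00,  0.00000000e+00,
         1.00000000e+00]])}
```

View pics/scene0.png

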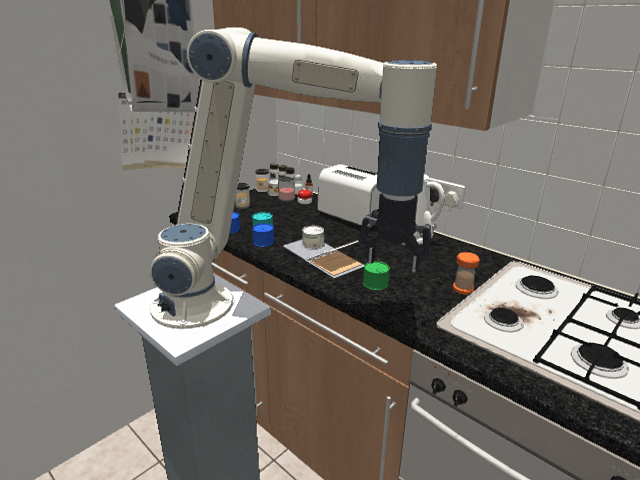

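View pics/top0.png

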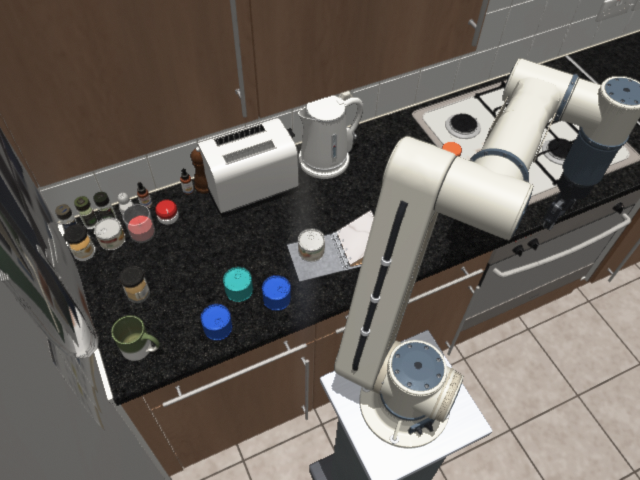

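The tin is the grey-and-white one standing on the book, at top (311,243) and scene (313,236). The look-alikes are blue at top (277,292) and (216,321), teal at top (238,283), and green at scene (377,276). I'll crop in close to confirm and measure everything.

```bash
cat > h.py <<'E'
from plant import bot
import cv2,numpy as np
from scipy.spatial.transform import Rotation as R
def wfc(n,s=None):
    i=bot.camera_info(n)
    if n=="wrist":
        s=s or bot.state();T=np.eye(4);T[:3,:3]=R.from_quat(s["ee_rot"]).as_matrix();T[:3,3]=s["position"]
        return i["camera_matrix"],T@i["mount"]
    return i["camera_matrix"],i["world_from_camera"]
def cloud(d,K,T):
    v,u=np.mgrid[:480,:640]
    P=np.stack([(u-K[0,2])/K[0,0]*d,(v-K[1,2])/K[1,1]*d,d],-1)@T[:3,:3].T+T[:3,3]
    P[d<=0]=np.nan
    return P
def proj(X,K,T):
    c=(np.atleast_2d(X)-T[:3,3])@T[:3,:3]
    return c[:,:2]/c[:,2:]*[K[0,0],K[1,1]]+[K[0,2],K[1,2]]
E
python3 - <<'E'
from h import *
for n in ("scene","top"):
    p=cv2.imread(f"pics/{n}0.png");d=np.load(f"pics/{n}0.npy");K,T=wfc(n);P=cloud(d,K,T)
    for q in ("tin_1","book","leaf","mug_1","orange_jar","jar_1"):
        for r in bot.silhouettes(q,n)[:6]:
            m=r["pixels"];X=P[m];X=X[~np.isnan(X[:,0])]
            if len(X)<5: continue
            hi=X[X[:,2]>np.percentile(X[:,2],95)-.004]
            print(n,q,round(r["p"],2),np.round(r["extent"]),"min",np.round(np.percentile(X,2,0),3),"max",np.round(np.percentile(X,98,0),3),"top",np.round((np.percentile(hi,2,0)+np.percentile(hi,98,0))/2,3), (p[m].mean(0)).astype(int))
p=cv2.imread("pics/top0.png")[190:340,190:400];cv2.imwrite("pics/c1.png",cv2.resize(p,None,fx=3.8,fy=3.8,interpolation=2))
p=cv2.imread("pics/scene0.png")[200:300,210:410];cv2.imwrite("pics/c2.png",cv2.resize(p,None,fx=4,fy=4,interpolation=2))
E
```

```text
scene tin_1 0.89 [314. 240.  23.  24.] min [ 0.465 -0.022  0.007] max [0.537 0.046 0.064] top [0.502 0.015 0.062] [143 153 155]
scene tin_1 0.79 [265. 237.  24.  22.] min [ 0.366  0.128 -0.   ] max [0.438 0.198 0.057] top [0.404 0.166 0.056] [140  68  33]
scene tin_1 0.73 [376. 279.  27.  34.] min [ 0.411 -0.334  0.001] max [ 0.482 -0.268  0.058] top [ 0.449 -0.299  0.056] [ 60 119  43]
scene tin_1 0.69 [235. 223.  10.  18.] min [0.372 0.299 0.006] max [0.426 0.355 0.059] top [0.371 0.286 0.08 ] [127  62  30]
scene tin_1 0.66 [262. 221.  22.  15.] min [0.434 0.209 0.03 ] max [0.509 0.286 0.058] top [0.471 0.245 0.056] [146 145  43]
scene book 0.75 [324. 258.  82.  42.] min [ 0.393 -0.195 -0.001] max [0.53  0.077 0.061] top [ 0.455 -0.069  0.044] [132 146 160]
scene orange_jar 0.97 [466. 273.  24.  43.] min [ 0.572 -0.531  0.002] max [ 0.627 -0.477  0.11 ] top [ 0.601 -0.503  0.108] [ 60  90 143]
scene jar_1 0.63 [242. 195.  14.  24.] min [0.545 0.468 0.002] max [0.597 0.517 0.094] top [0.578 0.499 0.092] [ 83  97 105]
top tin_1 0.91 [240. 285.  30.  35.] min [0.433 0.22  0.003] max [
[... 502 characters left out ...]
524 0.08  0.073] top [ 0.478 -0.146  0.073] [184 184 186]
top leaf 0.91 [353. 236.  38.  51.] min [ 0.408 -0.163  0.01 ] max [ 0.522 -0.06   0.079] top [ 0.457 -0.136  0.114] [215 218 223]
top mug_1 0.88 [136. 337.  50.  46.] min [0.373 0.504 0.002] max [0.459 0.591 0.102] top [0.42  0.555 0.101] [60 77 74]
top mug_1 0.45 [354. 237.  40.  52.] min [ 0.407 -0.163  0.011] max [ 0.521 -0.06   0.079] top [ 0.467 -0.143  0.102] [215 218 223]
top orange_jar 0.65 [454. 149.  26.  10.] min [ 0.574 -0.523  0.1  ] max [ 0.626 -0.477  0.115] top [ 0.6   -0.497  0.113] [ 73 119 226]
top jar_1 0.78 [134. 284.  33.  40.] min [ 0.543  0.476 -0.003] max [0.656 0.537 0.1  ] top [0.573 0.506 0.098] [54 63 69]
```

View pics/c1.png

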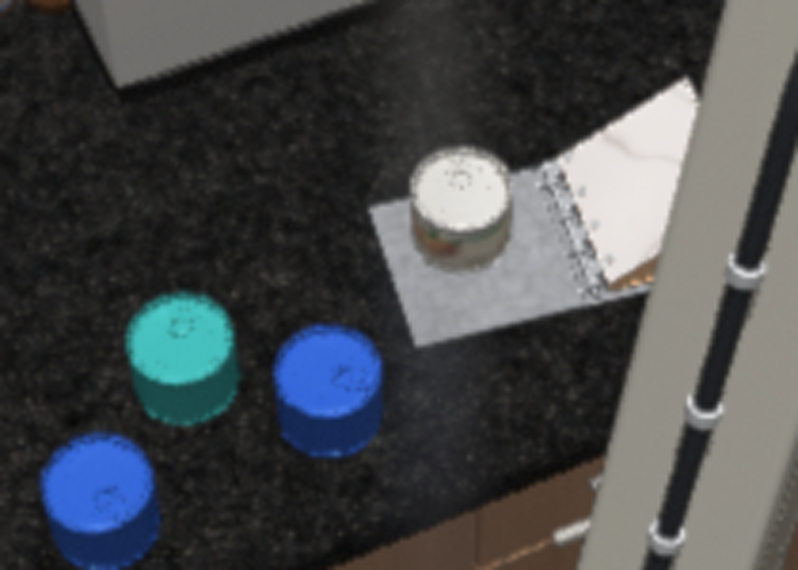

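View pics/c2.png

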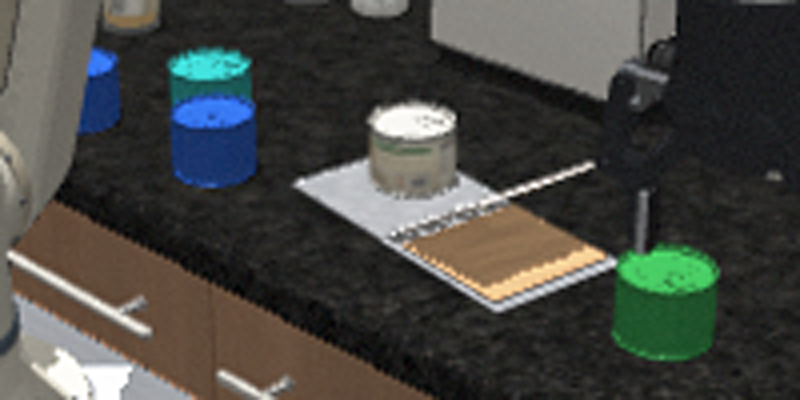

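Run:
```python
from h import *
K,T=wfc("top");d=np.load("pics/top0.npy");P=cloud(d,K,T)
def at(u,v,z):
    r=T[:3,:3]@np.array([(u-K[0,2])/K[0,0],(v-K[1,2])/K[1,1],1]);return T[:3,3]+r*(z-T[2,3])/r[2]
for c in [(371,208),(415,345),(590,300),(540,165)]:
    u,v=190+c[0]/3.8,190+c[1]/3.8; print(np.round(at(u,v,.006),4))
bot.capture("top")
for r in bot.silhouettes("leaf","top")[:1]:
    X=P[r["pixels"]];X=X[~np.isnan(X[:,0])];X=X[X[:,2]<.085]
    A=np.c_[X[:,:2],np.ones(len(X))];w=np.ones(len(X))
    for _ in range(20):
        c=np.linalg.lstsq(A*w[:,None],X[:,2]*w,rcond=None)[0];e=X[:,2]-A@c;w=1/(1+(e/.004)**2)
    n=np.r_[-c[:2],1];n/=np.linalg.norm(n);print("leaf n",n,"angle",np.arccos(n[2]),"hinge yaw",np.arctan2(n[1],n[0])-np.pi/2,"rms",np.std(e[abs(e)<.01]),len(X))
    for k in ((.41,),(.47,),(.52,)): pass
    # hinge line where plane z=.0105+.0
    print("y at z=.0125 for x=.41,.465,.52",[(0.0125-c[2]-c[0]*x)/c[1] for x in(.41,.465,.52)])
for nn in("scene","top"):
  if nn=="scene":bot.capture("scene")
  for q in("book","leaf_edge","leaf","tin_1"):
    for r in bot.pinpoint(q,nn)[:1]: print(nn,q,r)
```

```text
[0.5496 0.0699 0.006 ]
[0.4245 0.09   0.006 ]
[ 0.4057 -0.0438  0.006 ]
[ 0.5321 -0.0648  0.006 ]
leaf n [0.09386382 0.54090097 0.83583235] angle 0.5811491173895249 hinge yaw -0.1718212755288837 rms 0.0038546708938359455 1074
y at z=.0125 for x=.41,.465,.52 [np.float64(-0.046923439230690006), np.float64(-0.05646771858795212), np.float64(-0.06601199794521422)]
scene book {'location': [319.8, 256.9], 'p': 0.85}
scene leaf_edge {'location': [344.4, 244.9], 'p': 0.44}Traceback (most recent call last):
  File "<stdin>", line 20, in <module>
ValueError: it knows: book, jar, leaf_edge, mug, orange_jar, tin
```

Run:
```python
from h import *
for n in("scene",):
    d=np.load(f"pics/{n}0.npy");K,T=wfc(n);P=cloud(d,K,T)
    for uv in [(410,62),(410,72),(410,120),(400,140),(400,185),(395,200),(385,225),(300,50)]: print(uv,np.round(P[uv[1],uv[0]],3))
    m=(abs(P[...,0]-.19)<.12)&(abs(P[...,1]+.515)<.12); print(np.nanmax(P[m],0))
print(R.from_quat(bot.state()["ee_rot"]).as_matrix().round(3), bot.state()["clock"])
bx=np.array([np.cos(-.16),np.sin(-.16)]);by=np.array([-bx[1],bx[0]]);o=np.array([.465,-.058])
for t in[(.502,.018)]: v=np.array(t)-o;print(v@bx,v@by)
```

```text
(410, 62) [ 0.169 -0.532  0.655]
(410, 72) [ 0.155 -0.542  0.641]
(410, 120) [ 0.157 -0.549  0.561]
(400, 140) [ 0.15  -0.537  0.525]
(400, 185) [ 0.155 -0.542  0.44 ]
(395, 200) [ 0.163 -0.528  0.405]
(385, 225) [ 0.175 -0.502  0.34 ]
(300, 50) [ 0.161 -0.273  0.665]
[ 0.30997173 -0.39504023  0.65587194]
[[-0.348  0.937  0.   ]
 [ 0.937  0.348 -0.   ]
 [-0.    -0.    -1.   ]] 0.95
0.02441922578221548 0.08092404718127474
```

>>> arm_command([
  [0,0,0,-0.35,0.5],
  [0,0,0,-0.35,0.5],
  [0,0,0,-0.35,0.5],
  [0,0,0,-0.35,0.5],
  [0,0,0,-0.35,0.5],
])

```text
clock: 1.58
position: [0.1916, -0.5155, 0.2219]
ee_rot: [0.166, 0.986, 0.0, 0.0]
wrist_force: [-0.8, -0.8, -0.1]
width: 0.0426
```

>>> arm_command([
  [0,0,0,-0.34,0.5],
  [0,0,0,-0.34,0.5],
  [0,0,0,0,0.5],
  [0,0,0,0,0.5],
  [0,0,0,0,0.5],
])

```text
clock: 2.2
position: [0.1916, -0.5155, 0.2219]
ee_rot: [0.001, 1.0, -0.0, 0.0]
wrist_force: [-0.1, 0.8, -1.2]
width: 0.0426
```

```bash
python3 -c "
from h import *
s=bot.state();print(s['position'],s['joints'].round(2),s['width'],R.from_quat(s['ee_rot']).as_matrix().round(3))"
```

```text
[ 0.19160779 -0.51554617  0.22189686] [-0.93  0.26  0.11 -0.   -1.42  0.93] 0.042628095104513423 [[-1.     0.002  0.   ]
 [ 0.002  1.    -0.   ]
 [-0.    -0.    -1.   ]]
```

>>> arm_command([
  [-1,1,0,0,0.5],
  [-1,1,0,0,0.5],
  [-1,1,0,0,0.5],
  [-1,1,0,0,0.5],
  [-1,1,0,0,0.5],
])

```text
clock: 2.82
position: [0.2922, -0.4149, 0.222]
ee_rot: [0.001, 1.0, -0.0, 0.0]
wrist_force: [-0.0, -0.2, -0.4]
width: 0.0427
```

>>> arm_command([
  [-1,1,0,0,0.5],
  [-1,1,0,0,0.5],
  [-1,1,0,0,0.5],
  [-1,1,0,0,0.5],
  [-1,1,0,0,0.5],
])

```text
clock: 3.45
position: [0.3922, -0.3148, 0.222]
ee_rot: [0.001, 1.0, -0.0, 0.0]
wrist_force: [1.1, 0.4, 0.0]
width: 0.0429
```

>>> arm_command([
  [-1,1,0,0,0.5],
  [-1,1,0,0,0.5],
  [-1,1,0,0,0.5],
  [-1,1,0,0,0.5],
  [-1,1,0,0,0.5],
])

```text
clock: 4.08
position: [0.4922, -0.2148, 0.2219]
ee_rot: [0.001, 1.0, -0.0, 0.0]
wrist_force: [-0.9, -0.1, 0.6]
width: 0.0428
```

>>> arm_command([
  [0,0.9,0,0,0.5],
  [0,0.9,0,0,0.5],
  [0,0,0,0,0.5],
  [0,0,0,0,0.5],
  [0,0,0,0,0.5],
])

```text
clock: 4.7
position: [0.4914, -0.18, 0.222]
ee_rot: [0.0, 1.0, -0.0, 0.0]
wrist_force: [-0.5, 0.5, -0.2]
width: 0.0426
```

Run:
```python
from h import *
s=bot.state();print(s['position'],s['joints'].round(2))
K,T=wfc("wrist",s);p,d=bot.capture("wrist");np.save("pics/w1.npy",d)
P=cloud(d,K,T)
for r in bot.silhouettes("tin_1","wrist")[:3]:
    X=P[r["pixels"]];X=X[~np.isnan(X[:,0])];print(r["p"],r["extent"],np.percentile(X,2,0).round(3),np.percentile(X,98,0).round(3))
for r in bot.silhouettes("leaf_edge","wrist")[:2]:
    X=P[r["pixels"]];X=X[~np.isnan(X[:,0])];print(r["p"],r["extent"],np.percentile(X,2,0).round(3),np.percentile(X,98,0).round(3))
cv2.imwrite("pics/w1.png",p)
p,d=bot.capture("top");cv2.imwrite("pics/t1.png",p)
```

```text
[ 0.49137837 -0.17998232  0.22198409] [-0.05  0.2   0.04  0.   -1.41  0.05]
0.95 [372.1, 55.6, 102.1, 111.3] [ 0.417 -0.327  0.031] [ 0.485 -0.26   0.058]
0.76 [302.6, 386.8, 79.5, 72.8] [ 0.469 -0.019  0.008] [0.538 0.025 0.064]
0.85 [359.8, 270.8, 165.4, 92.1] [ 0.403 -0.168  0.019] [ 0.52  -0.068  0.082]
```

View pics/w1.png

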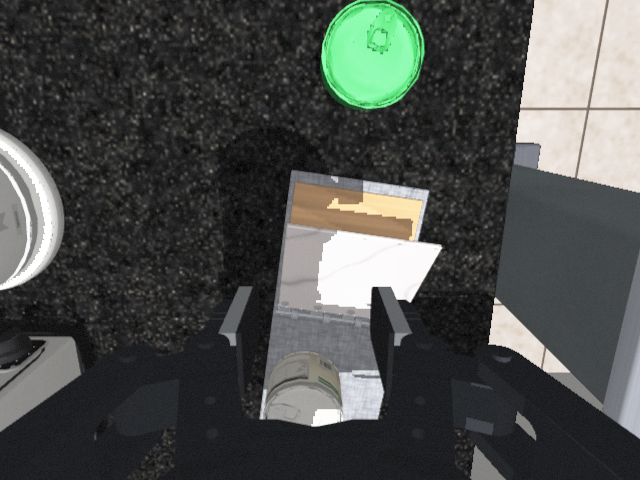

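View pics/t1.png

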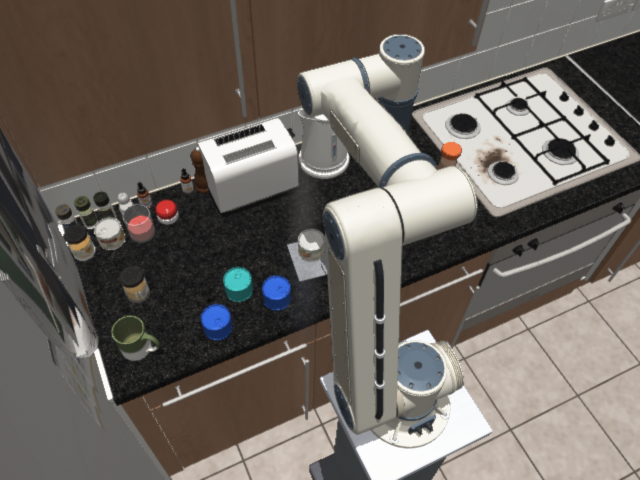

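>>> arm_command([
  [-0.1,1,0,0,0.5],
  [-0.1,1,0,0,0.5],
  [-0.1,1,0,0,0.5],
  [-0.1,1,0.2,0,0.5],
  [0,1,0.5,0,0.5],
])

```text
clock: 5.52
position: [0.5, -0.0791, 0.2081]
ee_rot: [0.0, 1.0, -0.0, 0.001]
wrist_force: [-0.1, 0.3, 0.4]
width: 0.0428
```

>>> arm_command([
  [0,1,0.5,0,0.5],
  [0,1,0.5,0,0.5],
  [0,0.15,0.5,0,0.5],
  [0,0,1,0,0.5],
  [0,0,1,0,0.5],
])

```text
clock: 6.15
position: [0.4997, -0.037, 0.1373]
ee_rot: [0.0, 1.0, -0.0, 0.0]
wrist_force: [0.9, -0.2, -0.3]
width: 0.043
```

Run:
```python
from h import *
s=bot.state();print(s['position'],s['joints'].round(2))
for n in("scene",):
    p,d=bot.capture(n);cv2.imwrite(f"pics/{n}2.png",cv2.resize(p[170:320,220:420],None,fx=4,fy=4,interpolation=2))
```

```text
[ 0.49970295 -0.03700673  0.13726621] [ 0.24  0.2  -0.18  0.   -1.19 -0.24]
```

View pics/scene2.png

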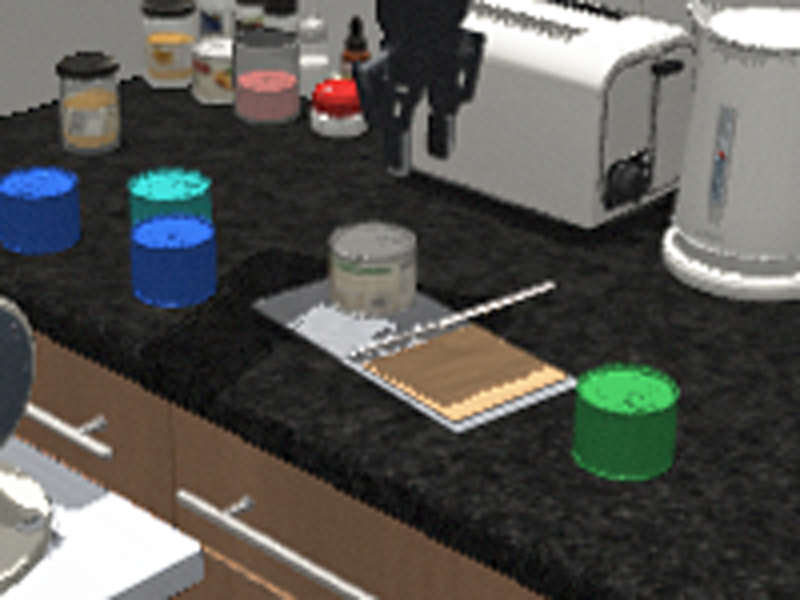

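Run:
```python
from h import *
K,T=wfc("scene");print(proj([[.479,-.037,.122],[.521,-.037,.122],[.502,.018,.064]],K,T))
K,T=wfc("wrist");p,d=bot.capture("wrist");cv2.imwrite("pics/w2.png",p)
print(proj([[.502,.018,.064]],K,T))
```

```text
[[319.47399931 220.19368738]
 [328.01923133 216.71414452]
 [312.22896097 229.48828026]]
[[309.28333347 327.43410449]]
```

View pics/w2.png

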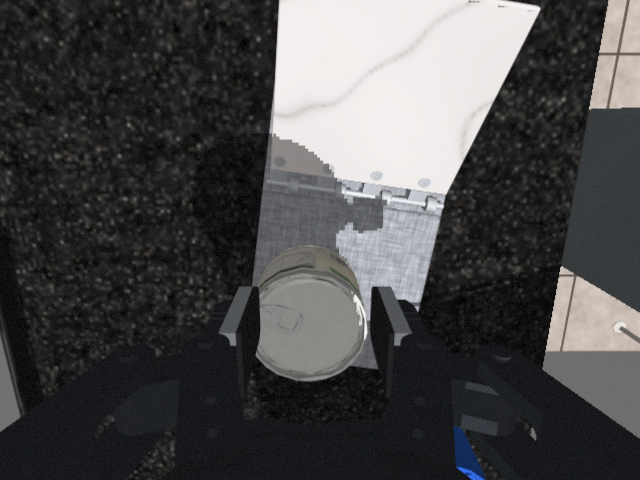

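>>> arm_command([
  [0,0,1,0,0.5],
  [0,0,1,0,0.5],
  [0,0,1,0,0.5],
  [0,0,1,0,0.5],
  [0,0,0.9,0,0.5],
])

```text
clock: 6.88
position: [0.5003, -0.037, 0.0401]
ee_rot: [0.0, 1.0, -0.0, 0.001]
wrist_force: [-0.3, -0.4, 0.7]
width: 0.0427
```

Run:
```python
from h import *
s=bot.state();print(s['position'],s['wrist_force'])
for n in("scene",):
    p,d=bot.capture(n);cv2.imwrite(f"pics/{n}3.png",cv2.resize(p[170:320,220:420],None,fx=4,fy=4,interpolation=2))
```

```text
[ 0.50029747 -0.03696484  0.04010092] [-0.33039448 -0.43530517  0.68460858]
```

View pics/scene3.png

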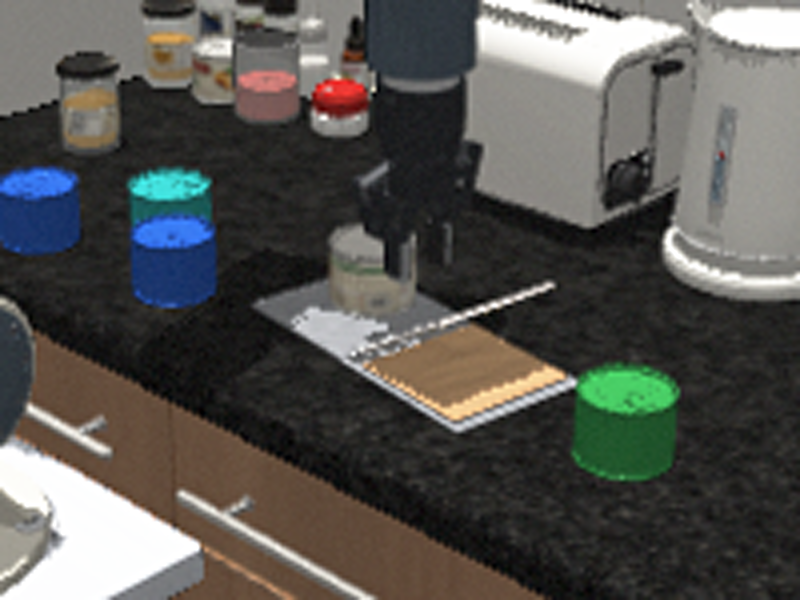

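>>> arm_command([
  [0,0,0.4,0,0.5],
  [0,0.3,0,0,0.5],
  [0,0.3,0,0,0.5],
  [0,0.3,0,0,0.5],
  [0,0.3,0,0,0.5],
])

```text
clock: 7.55
position: [0.5001, -0.0123, 0.0325]
ee_rot: [-0.0, 1.0, -0.0, 0.001]
wrist_force: [-0.2, -2.0, 1.7]
width: 0.0428
```

>>> arm_command([
  [0,0.3,0,0,0.5],
  [0,0.3,0,0,0.5],
  [0,0.3,0,0,0.5],
  [0,0.3,0,0,0.5],
  [0,0.3,0,0,0.5],
])

```text
clock: 8.18
position: [0.4997, 0.0177, 0.0321]
ee_rot: [-0.0, 1.0, -0.0, 0.0]
wrist_force: [-0.3, -4.2, 4.2]
width: 0.0428
```

```bash
cat > look.py <<'E'
from h import *
import sys
s=bot.state();print(s['clock'],s['position'],s['wrist_force'])
p,d=bot.capture("scene");cv2.imwrite(f"pics/s{sys.argv[1]}.png",cv2.resize(p[150:300,220:420],None,fx=4,fy=4,interpolation=2))
K,T=wfc("scene");P=cloud(d,K,T)
for r in bot.silhouettes("tin_1","scene")[:5]:
    m=r["pixels"];X=P[m];X=X[~np.isnan(X[:,0])]
    hi=X[X[:,2]>np.percentile(X[:,2],95)-.004]
    print(round(r["p"],2),np.round(r["extent"]),"min",np.round(np.percentile(X,2,0),3),"max",np.round(np.percentile(X,98,0),3),"top",np.round((np.percentile(hi,2,0)+np.percentile(hi,98,0))/2,3), (p[m].mean(0)).astype(int))
E
python3 look.py 4
```

```text
8.175 [0.49970324 0.0176913  0.0320601 ] [-0.3495235  -4.24355441  4.17058345]
0.76 [304. 236.  24.  24.] min [0.461 0.011 0.006] max [0.523 0.087 0.065] top [0.496 0.049 0.065] [105 115 117]
0.76 [262. 220.  18.  14.] min [0.435 0.213 0.035] max [0.507 0.284 0.058] top [0.471 0.25  0.056] [143 145  42]
0.74 [375. 276.  25.  30.] min [ 0.411 -0.335  0.003] max [ 0.48  -0.266  0.058] top [ 0.448 -0.297  0.056] [ 61 122  44]
0.58 [229. 224.  19.  20.] min [0.35  0.303 0.008] max [0.418 0.37  0.057] top [0.388 0.338 0.056] [139  68  32]
```

View pics/s4.png

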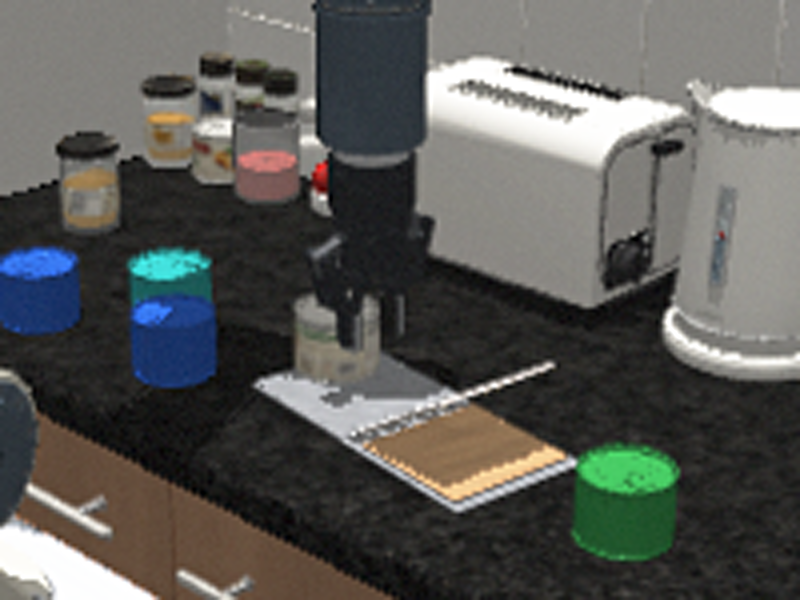

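>>> arm_command([
  [0,0.3,0,0,0.5],
  [0,0.3,0,0,0.5],
  [0,0.3,0,0,0.5],
  [0,0.3,0,0,0.5],
  [0,0.3,0,0,0.5],
])

```text
clock: 8.9
position: [0.4988, 0.0482, 0.0311]
ee_rot: [0.0, 1.0, 0.0, -0.001]
wrist_force: [0.2, -1.3, -1.1]
width: 0.0427
```

```bash
python3 look.py 5
```

```text
8.9 [0.49875624 0.04816022 0.03114082] [ 0.20132121 -1.27846481 -1.07409167]
0.9 [377. 278.  26.  34.] min [ 0.411 -0.334  0.001] max [ 0.485 -0.262  0.058] top [ 0.449 -0.296  0.056] [ 60 119  43]
0.79 [262. 220.  20.  13.] min [0.433 0.211 0.037] max [0.503 0.283 0.059] top [0.472 0.246 0.056] [130 131  38]
0.69 [230. 222.  15.  23.] min [ 0.35   0.302 -0.001] max [0.429 0.44  0.058] top [0.388 0.343 0.056] [135  66  32]
0.63 [264. 237.  22.  22.] min [0.367 0.126 0.002] max [0.437 0.196 0.058] top [0.404 0.163 0.056] [110  53  26]
```

View pics/s5.png

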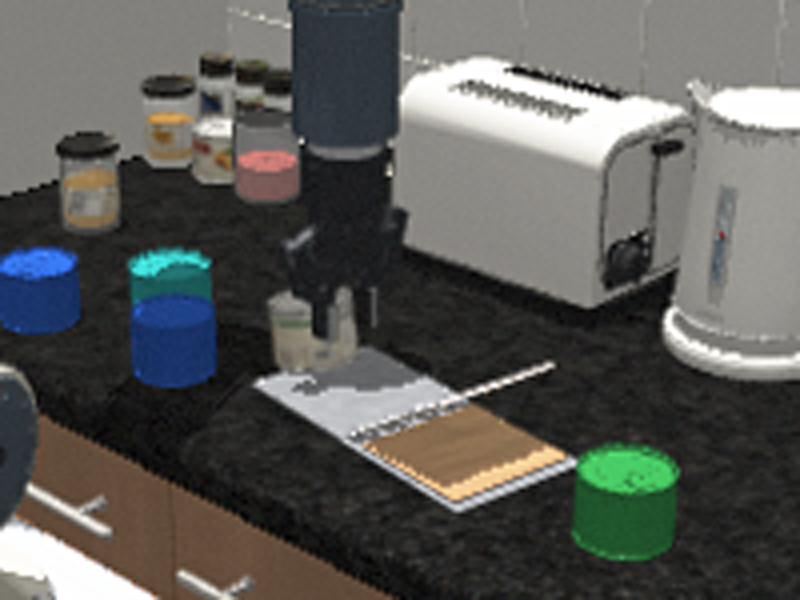

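Tilting at the edge as expected; continuing to push.

>>> arm_command([
  [0,0.3,0,0,0.5],
  [0,0.3,0,0,0.5],
  [0,0.3,0,0,0.5],
  [0,0.3,0,0,0.5],
  [0,0.3,0,0,0.5],
])

```text
clock: 9.62
position: [0.4996, 0.0779, 0.0319]
ee_rot: [-0.0, 1.0, 0.0, 0.0]
wrist_force: [0.2, -2.0, -0.5]
width: 0.0429
```

```bash
python3 look.py 6;python3 -c "
from h import *
p,d=bot.capture('top');cv2.imwrite('pics/t6.png',cv2.resize(p[190:340,190:400],None,fx=3.8,fy=3.8,interpolation=2))"
```

```text
9.625 [0.49962263 0.07791551 0.03188349] [ 0.20548413 -2.04188093 -0.51604937]
0.93 [378. 276.  26.  33.] min [ 0.412 -0.334  0.003] max [ 0.48  -0.266  0.058] top [ 0.448 -0.297  0.056] [ 60 121  44]
0.91 [264. 237.  22.  20.] min [0.365 0.126 0.002] max [0.437 0.198 0.058] top [0.404 0.163 0.056] [109  53  26]
0.69 [229. 222.  21.  22.] min [ 0.35   0.303 -0.002] max [0.462 0.417 0.058] top [0.389 0.34  0.056] [130  64  32]
0.68 [294. 232.  25.  17.] min [0.462 0.073 0.009] max [0.516 0.152 0.065] top [0.488 0.11  0.063] [105 116 119]
0.67 [262. 218.  22.  14.] min [0.435 0.21  0.033] max [0.511 0.288 0.058] top [0.47  0.237 0.056] [115 115  34]
```

View pics/s6.png

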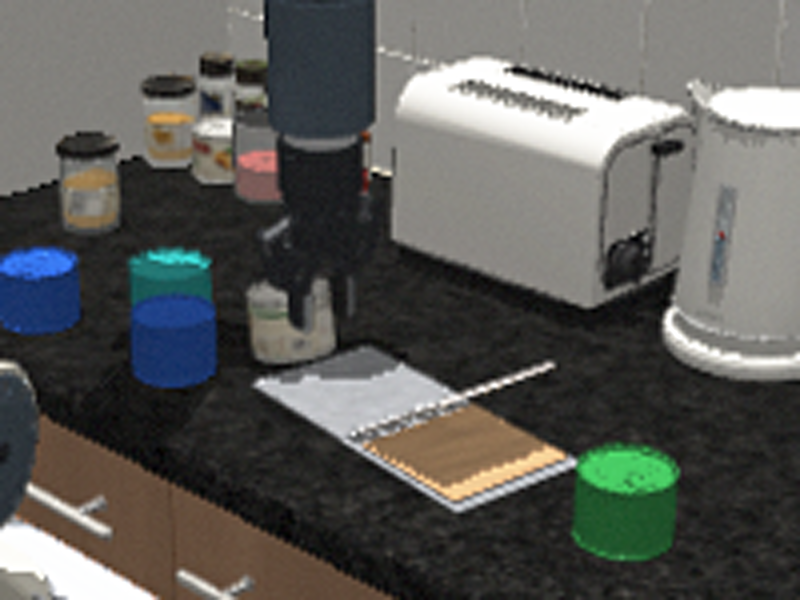

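View pics/t6.png

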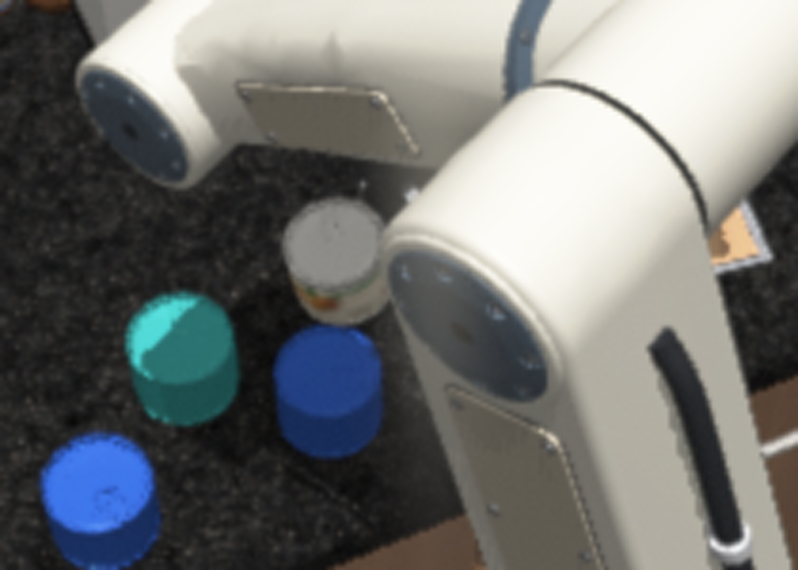

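>>> arm_command([
  [0,0.3,0,0,0.5],
  [0,0.3,0,0,0.5],
  [0,0.3,0,0,0.5],
  [0,0.3,0,0,0.5],
  [0,0.15,0,0,0.5],
])

```text
clock: 10.4
position: [0.4996, 0.1049, 0.0319]
ee_rot: [-0.0, 1.0, -0.0, -0.0]
wrist_force: [0.1, -1.1, 0.0]
width: 0.0428
```

```bash
python3 look.py 7
```

```text
10.4 [0.49960622 0.10490927 0.03186976] [ 0.12024665 -1.07107012  0.00429392]
0.92 [376. 277.  28.  31.] min [ 0.411 -0.334  0.002] max [ 0.485 -0.265  0.058] top [ 0.449 -0.298  0.056] [ 60 119  43]
0.9 [229. 222.  20.  23.] min [0.351 0.303 0.002] max [0.42  0.375 0.058] top [0.387 0.342 0.056] [136  66  32]
0.89 [266. 236.  21.  21.] min [0.366 0.127 0.001] max [0.435 0.196 0.058] top [0.403 0.165 0.056] [115  56  27]
0.69 [288. 232.  23.  23.] min [0.461 0.102 0.007] max [0.524 0.177 0.063] top [0.494 0.132 0.063] [105 115 118]
0.67 [262. 219.  19.  17.] min [0.434 0.21  0.035] max [0.511 0.286 0.059] top [0.473 0.248 0.056] [110 111  33]
```

View pics/s7.png

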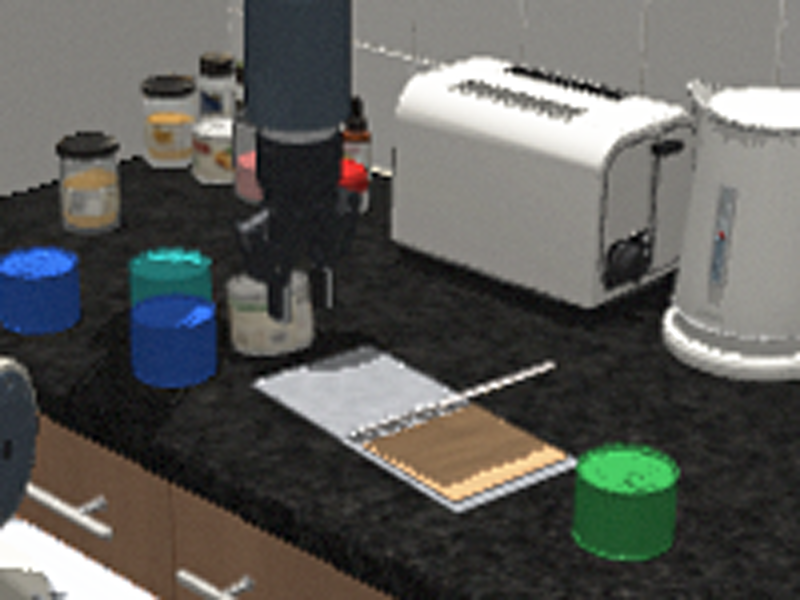

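>>> arm_command([
  [0,-0.5,0,0,0.5],
  [0,-1,0,0,0.5],
  [0,-1,0,0,0.5],
  [0,-1,-0.5,0,0.3],
  [0,-1,-1,0,0],
])

```text
clock: 11.12
position: [0.4988, 0.0124, 0.0617]
ee_rot: [0.001, 1.0, -0.0, -0.001]
wrist_force: [-0.2, -0.1, 0.0]
width: 0.0085
```

```bash
python3 look.py 8
python3 - <<'E'
from h import *
d=bot.capture("scene")[1]
K,T=wfc("scene");P=cloud(d,K,T);m=(abs(P[...,0]-.495)<.05)&(abs(P[...,1]-.142)<.05)
X=P[m]
hi=X[X[:,2]>.045];h2=hi[hi[:,2]>np.percentile(hi[:,2],60)]
print(np.percentile(h2,[2,50,98],axis=0).round(4))
c=np.linalg.lstsq(np.c_[h2[:,:2]-h2[:,:2].mean(0),np.ones(len(h2))],h2[:,2],rcond=None)[0];print(c,len(h2))
for q in[(.404,.164)]:
    X=P[(abs(P[...,0]-q[0])<.05)&(abs(P[...,1]-q[1])<.04)];hi=X[X[:,2]>.045];print(np.percentile(hi[:,2],[50,80,98]))
E
```

```text
11.125 [0.49876144 0.01242582 0.06166972] [-0.15863261 -0.09550105  0.03573819]
0.96 [264. 237.  23.  21.] min [ 0.367  0.127 -0.002] max [0.472 0.212 0.058] top [0.404 0.165 0.055] [117  58  28]
0.73 [229. 223.  20.  25.] min [ 0.35   0.301 -0.   ] max [0.423 0.378 0.058] top [0.387 0.342 0.056] [133  65  32]
0.68 [286. 229.  23.  25.] min [0.461 0.1   0.001] max [0.531 0.172 0.058] top [0.499 0.14  0.056] [110 120 122]
0.67 [375. 276.  26.  34.] min [ 0.411 -0.334 -0.001] max [ 0.484 -0.262  0.058] top [ 0.448 -0.298  0.056] [ 59 116  43]
0.46 [262. 220.  20.  18.] min [0.434 0.209 0.035] max [0.508 0.284 0.059] top [0.471 0.23  0.056] [145 145  43]
[[0.446  0.0927 0.0552]
 [0.4775 0.1152 0.0582]
 [0.5352 0.173  0.484 ]]
[-3.84465532 -3.39942023  0.23552355] 96
[0.39320265 0.41785792 0.43980697]
```

View pics/s8.png

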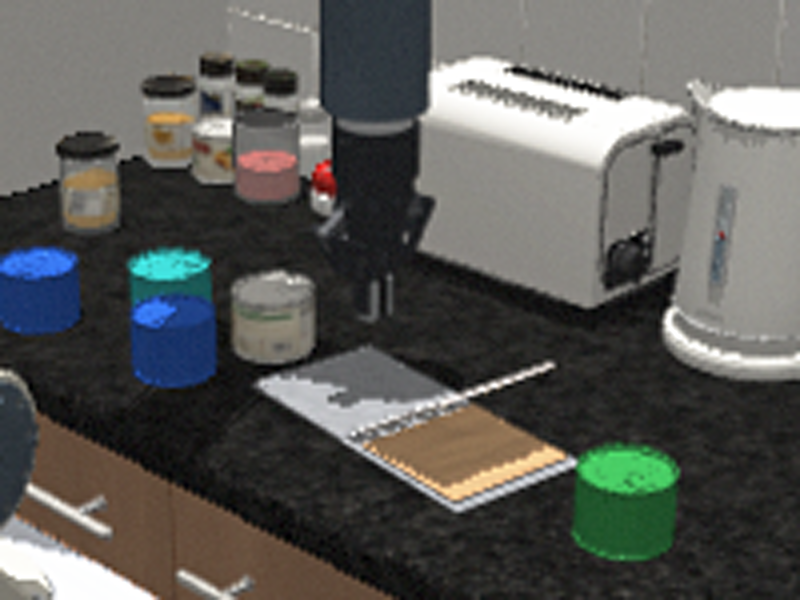

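>>> arm_command([
  [0,0,-1,0.32,0],
  [0.4,0,-1,0,0],
  [0.4,0,-1,0,0],
  [0.4,0,-1,0,0],
  [0.4,0,-1,0,0],
])

```text
clock: 11.9
position: [0.4673, 0.0196, 0.1617]
ee_rot: [0.08, 0.997, 0.0, -0.001]
wrist_force: [0.2, 0.3, -0.4]
width: -0.0
```

>>> arm_command([
  [0,-1,0,0,0],
  [0,-1,0,0,0],
  [0,-1,0,0,0],
  [0,-1,0,0,0],
  [0,-1,0,0,0],
])

```text
clock: 12.52
position: [0.4515, -0.0796, 0.161]
ee_rot: [0.08, 0.997, 0.0, -0.001]
wrist_force: [0.1, 0.4, -0.9]
width: 0.0001
```

>>> arm_command([
  [0,-1,0,0,0],
  [0,-1,0,0,0],
  [0,-1,0,0,0],
  [0,-1,0,0,0],
  [0,-1,0,0,0],
])

```text
clock: 13.15
position: [0.4356, -0.1783, 0.161]
ee_rot: [0.08, 0.997, 0.0, -0.001]
wrist_force: [0.4, 0.4, -0.3]
width: 0.0002
```

>>> arm_command([
  [0,-1,0,0,0],
  [0,-0.5,0,0,0],
  [0,0,0,0,0],
  [0,0,0,0,0],
  [0,0,0,0,0],
])

```text
clock: 13.78
position: [0.4315, -0.207, 0.1619]
ee_rot: [0.08, 0.997, 0.0, 0.0]
wrist_force: [-0.5, 0.1, 0.3]
width: -0.0
```

```bash
cat > bk.py <<'E'
from h import *
bx=np.array([np.cos(-.16),np.sin(-.16)]);by=np.array([-bx[1],bx[0]]);o=np.array([.465,-.058])
def tb(X): X=np.atleast_2d(X);v=X[:,:2]-o;return np.c_[v@bx,v@by,X[:,2]]
E
cat > lookw.py <<'E'
from bk import *
import sys
s=bot.state();print(s['clock'],s['position'],tb(s['position']).round(4),s['wrist_force'].round(1))
K,T=wfc("wrist",s);p,d=bot.capture("wrist");cv2.imwrite(f"pics/w{sys.argv[1]}.png",p);P=cloud(d,K,T)
for r in bot.silhouettes("leaf_edge","wrist")[:1]:
    X=P[r["pixels"]];X=tb(X[~np.isnan(X[:,0])]);print(r["p"],np.percentile(X,[2,50,98],axis=0).round(3))
    L=np.polyfit(X[:,1],X[:,2],1);print("leaf ang",np.arctan2(-L[0],1),L)
p,d=bot.capture("scene");cv2.imwrite(f"pics/s{sys.argv[1]}.png",cv2.resize(p[150:300,220:420],None,fx=4,fy=4,interpolation=2))
E
python3 lookw.py 9
```

```text
13.775 [ 0.43151701 -0.20696955  0.16187644] [[-0.0093 -0.1524  0.1619]] [-0.5  0.1  0.3]
0.79 [[-0.053 -0.107  0.052]
 [ 0.035 -0.091  0.074]
 [ 0.064 -0.059  0.082]]
leaf ang 0.6755657420697674 [-8.01353565e-01  2.12054247e-04]
```

View pics/w9.png

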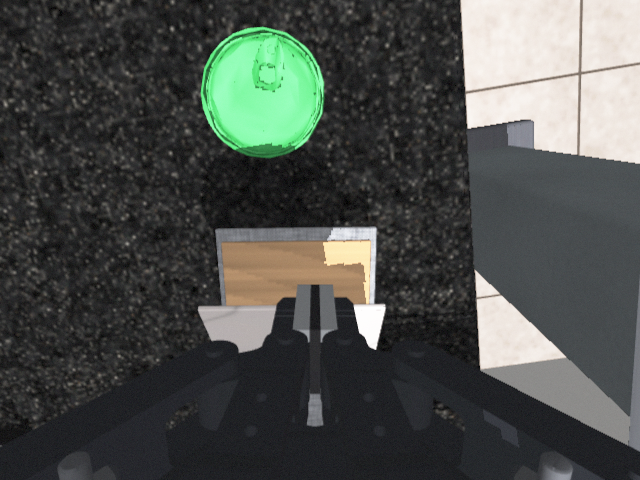

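View pics/s9.png

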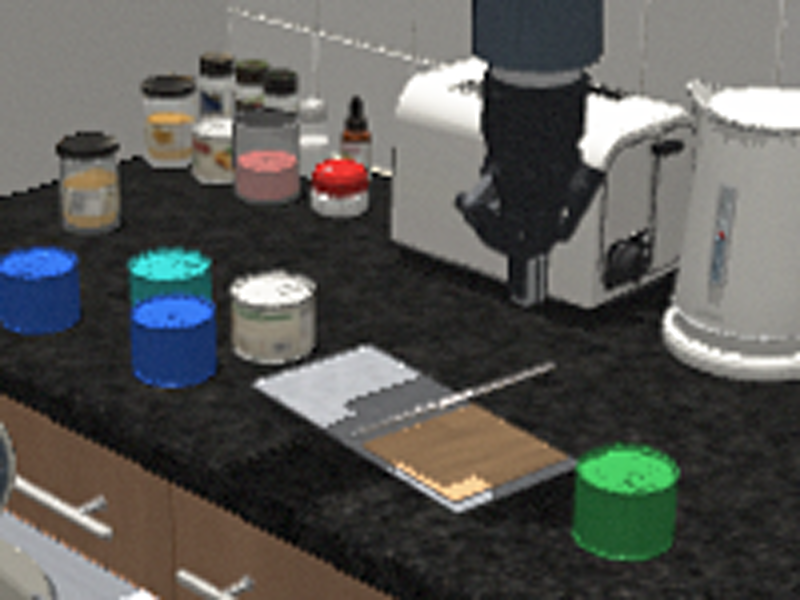

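>>> arm_command([
  [0,0,-0.1,0,0],
  [0,0,1,0,0],
  [0,0,1,0,0],
  [0,0,1,0,0],
  [0,0,1,0,0],
])

```text
clock: 14.55
position: [0.4315, -0.2075, 0.0835]
ee_rot: [0.08, 0.997, -0.0, 0.0]
wrist_force: [-0.1, 0.2, -0.5]
width: 0.0001
```

>>> arm_command([
  [0,0.4,0.4,0,0],
  [0,0.4,0,0,0],
  [0,0.4,0,0,0],
  [0,0.4,0,0,0],
  [0,0.2,0,0,0],
])

```text
clock: 15.18
position: [0.4375, -0.1714, 0.0763]
ee_rot: [0.08, 0.997, 0.0, 0.0]
wrist_force: [-0.2, 0.2, -0.0]
width: 0.0
```

```bash
python3 lookw.py 10
```

```text
15.175 [ 0.43747595 -0.17137016  0.07633495] [[-0.0091 -0.1163  0.0763]] [-0.2  0.2 -0. ]
0.85 [[-0.051 -0.108  0.024]
 [ 0.024 -0.1    0.079]
 [ 0.065 -0.017  0.083]]
leaf ang 0.5829536659255602 [-0.65939816  0.01268453]
```

View pics/s10.png

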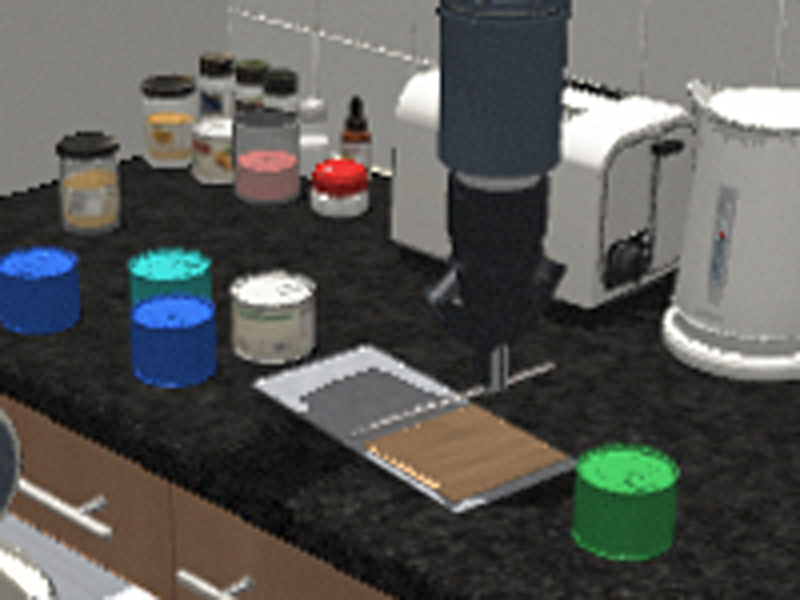

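Run:
```python
import numpy as np
def wp(th):
    n=np.array([-np.sin(th),-np.cos(th)]);u=np.array([-np.cos(th),np.sin(th)])
    if th<=np.pi/2:
        y=-.13*np.cos(th)-.013; ze=.0105+.13*np.sin(th); return y,ze-.004+.0*th
    c=np.array([0,.0105])+u*.112+n*.002
    return c[0]-.011,c[1]+.017
prev=(-.1163,.0763)
for th in np.r_[np.arange(.7,3.1,.08),np.pi]:
    w=wp(th);print(round(th,2),np.round(w,4),"dy %.2f dz %.2f"%((w[0]-prev[0])/.02,-(w[1]-prev[1])/.02));prev=w
```

```text
0.7 [-0.1124  0.0902] dy 0.19 dz -0.70
0.78 [-0.1054  0.0979] dy 0.35 dz -0.38
0.86 [-0.0978  0.105 ] dy 0.38 dz -0.35
0.94 [-0.0897  0.1115] dy 0.41 dz -0.32
1.02 [-0.081   0.1173] dy 0.43 dz -0.29
1.1 [-0.072   0.1224] dy 0.45 dz -0.25
1.18 [-0.0625  0.1267] dy 0.47 dz -0.22
1.26 [-0.0528  0.1303] dy 0.49 dz -0.18
1.34 [-0.0427  0.1331] dy 0.50 dz -0.14
1.42 [-0.0325  0.135 ] dy 0.51 dz -0.10
1.5 [-0.0222  0.1362] dy 0.52 dz -0.06
1.58 [-0.012   0.1395] dy 0.51 dz -0.17
1.66 [-0.003   0.1392] dy 0.45 dz 0.01
1.74 [0.0059 0.1382] dy 0.45 dz 0.05
1.82 [0.0147 0.1365] dy 0.44 dz 0.09
1.9 [0.0233 0.1341] dy 0.43 dz 0.12
1.98 [0.0317 0.131 ] dy 0.42 dz 0.15
2.06 [0.0399 0.1273] dy 0.41 dz 0.19
2.14 [0.0477 0.1229] dy 0.39 dz 0.22
2.22 [0.0551 0.1179] dy 0.37 dz 0.25
2.3 [0.0621 0.1124] dy 0.35 dz 0.28
2.38 [0.0687 0.1062] dy 0.33 dz 0.31
2.46 [0.0747 0.0996] dy 0.30 dz 0.33
2.54 [0.0802 0.0925] dy 0.27 dz 0.35
2.62 [0.0851 0.085 ] dy 0.25 dz 0.37
2.7 [0.0894 0.0772] dy 0.21 dz 0.39
2.78 [0.093 0.069] dy 0.18 dz 0.41
2.86 [0.096  0.0605] dy 0.15 dz 0.42
2.94 [0.0983 0.0519] dy 0.11 dz 0.43
3.02 [0.0999 0.0431] dy 0.08 dz 0.44
3.1 [0.1008 0.0342] dy 0.04 dz 0.45
3.14 [0.101  0.0295] dy 0.01 dz 0.23
```

>>> arm_command([
  [0,0.35,-0.2,0,0],
  [0,0.35,-0.35,0,0],
  [0,0.38,-0.35,0,0],
  [0,0.4,-0.35,0,0],
  [0,0.4,-0.35,0,0],
])

```text
clock: 15.95
position: [0.4433, -0.1342, 0.1085]
ee_rot: [0.08, 0.997, 0.0, 0.0]
wrist_force: [0.1, -0.3, -0.3]
width: 0.0
```

```bash
python3 lookw.py 11
```

```text
15.95 [ 0.44326753 -0.13423935  0.1085056 ] [[-0.0093 -0.0787  0.1085]] [ 0.1 -0.3 -0.3]
0.76 [[-0.051 -0.107  0.022]
 [ 0.013 -0.078  0.065]
 [ 0.063 -0.012  0.082]]
leaf ang 0.5693730318001473 [-0.64008435  0.01471005]
```

View pics/s11.png

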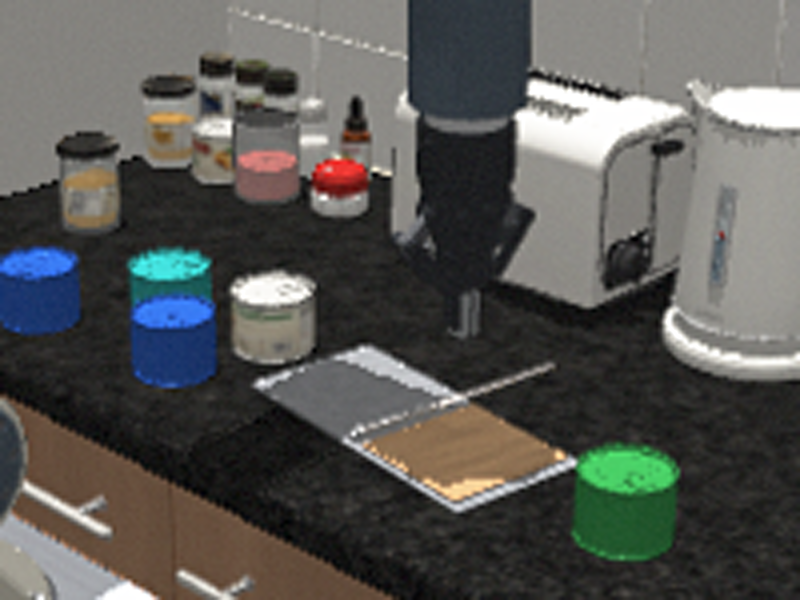

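View pics/w11.png

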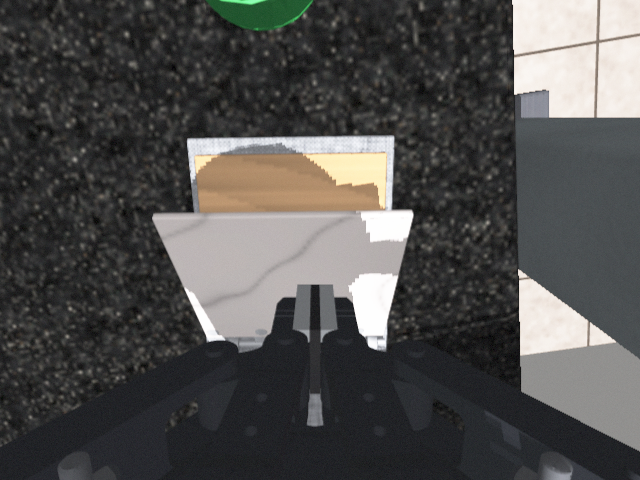

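Run:
```python
from bk import *
K,T=wfc("scene")
t=lambda P:((proj(P,K,T)-[220,150])*4).round()
print("s10 tip",t([[.4375,-.1714,.0593],[.4375,-.1714,.0763]]),"s11",t([[.4433,-.1342,.0915]]))
ob=lambda x,y,z:np.r_[o+x*bx+y*by,z]
for th in(.55,.6):
  print("leaf edge near/mid/far",t([ob(x,-.13*np.cos(th),.0105+.13*np.sin(th)) for x in(-.06,0,.06)]))
print("book corners",t([ob(-.065,-.14,0),ob(.065,-.14,0),ob(-.065,.14,0),ob(.065,.14,0)]))
p,d=bot.capture("scene")
K2,T2=wfc("wrist");p,d=bot.capture("wrist")
for v in (287,290,300,320,330): print(v,d[v,300],d[v,330])
P=cloud(d,K2,T2)
for v in range(286,332,6): print(v, (P[v,303]-bot.state()['position']).round(4), (P[v,326]-bot.state()['position']).round(4))
```

```text
s10 tip [[487. 417.]
 [488. 397.]] s11 [[457. 363.]]
leaf edge near/mid/far [[432. 410.]
 [492. 389.]
 [549. 369.]]
leaf edge near/mid/far [[429. 402.]
 [489. 381.]
 [547. 362.]]
book corners [[449. 517.]
 [574. 468.]
 [246. 387.]
 [365. 350.]]
287 0.1469353 0.14659373
290 0.14294265 0.14504455
300 0.13673335 0.13519071
320 0.12163453 0.122513205
330 0.11715419 0.11783064
286 [ 0.0037 -0.0107  0.0164] [-0.0046 -0.0091  0.0158]
292 [ 0.0036 -0.0104  0.0211] [-0.0045 -0.0093  0.0214]
298 [ 0.0034 -0.0105  0.0262] [-0.0043 -0.0094  0.0266]
304 [ 0.0034 -0.01    0.0297] [-0.0042 -0.0091  0.0306]
310 [ 0.0033 -0.01    0.0343] [-0.0041 -0.0091  0.0348]
316 [ 0.003  -0.0105  0.0394] [-0.004  -0.0094  0.0394]
322 [ 0.0032 -0.0095  0.0412] [-0.0038 -0.0087  0.0419]
328 [ 0.0028 -0.0105  0.0468] [-0.0037 -0.0088  0.0456]
```

Run:
```python
from bk import *
print(bot.tcp_to_tips)
s=bot.state();q=s['position'];print(q,s['joints'])
p,d=bot.capture("scene");K,T=wfc("scene");P=cloud(d,K,T)-q
m=(abs(P[...,0])<.03)&(abs(P[...,1])<.03)&(P[...,2]>-.022)&(P[...,2]<.06)
idx=np.argwhere(m);Z=P[m];i=np.argsort(Z[:,2])[:14]
for k in i: print(idx[k],Z[k].round(4),p[tuple(idx[k])])
cv2.imwrite("pics/f.png",cv2.resize(p[195:255,305:365],None,fx=10,fy=10,interpolation=0))
```

```text
0.017
[ 0.44289912 -0.13477907  0.10769479] [ 4.45082522e-02  1.54802077e-01 -3.20639723e-01 -1.46043713e-04
 -1.09577814e+00 -2.04300111e-01]
[234 334] [-0.0033 -0.001   0.0087] [78 78 78]
[233 332] [-0.0029  0.0077  0.0092] [78 78 77]
[234 336] [-0.0025 -0.0085  0.0108] [86 84 84]
[234 335] [-0.0047 -0.0063  0.0109] [95 93 93]
[233 333] [-0.0044  0.0022  0.0115] [66 64 65]
[234 337] [-0.0021 -0.0122  0.0119] [48 47 48]
[233 337] [ 0.0002 -0.0102  0.0139] [63 62 63]
[233 335] [-0.0048 -0.0063  0.0143] [89 87 87]
[233 336] [-0.003  -0.0089  0.0145] [ 99 100  98]
[232 332] [-0.007   0.0042  0.0151] [47 45 45]
[233 338] [-0.0007 -0.015   0.0157] [77 76 76]
[233 334] [-0.01   -0.0067  0.0161] [71 71 70]
[231 339] [ 0.0118 -0.0082  0.0164] [63 61 61]
[232 335] [-0.0049 -0.0062  0.0177] [87 83 83]
```

View pics/f.png

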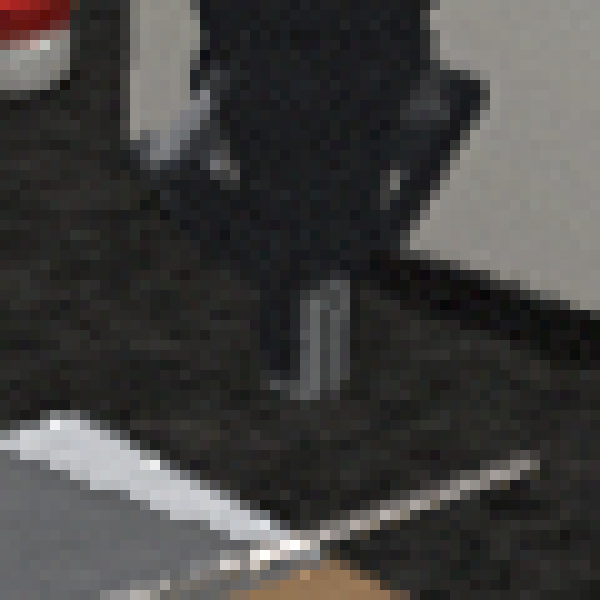

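>>> arm_command([
  [0,-0.9,0,0,0],
  [0,-0.9,0,0,0],
  [0,-0.9,0,0,0],
  [0,-0.9,0,0,0],
  [0,0,0.9,0,0],
])

```text
clock: 16.88
position: [0.4322, -0.2074, 0.0904]
ee_rot: [0.081, 0.997, -0.0, 0.001]
wrist_force: [0.1, 0.9, -0.2]
width: 0.0003
```

>>> arm_command([
  [0,0,1,0,0],
  [0,0,1,0,0],
  [0,0.4,0,0,0],
  [0,0.4,0,0,0],
  [0,0.4,0,0,0],
])

```text
clock: 17.5
position: [0.4362, -0.1816, 0.0508]
ee_rot: [0.08, 0.997, -0.0, 0.001]
wrist_force: [-0.4, -0.7, 0.2]
width: -0.0001
```

>>> arm_command([
  [0,0.4,0,0,0],
  [0,0.3,-0.1,0,0],
  [0,0.3,-0.2,0,0],
  [0,0.3,-0.25,0,0],
  [0,0.3,-0.3,0,0],
])

```text
clock: 18.12
position: [0.4414, -0.1545, 0.0703]
ee_rot: [0.079, 0.997, -0.004, 0.002]
wrist_force: [-1.7, -7.9, 7.0]
width: 0.0
```

```bash
python3 lookw.py 12
```

```text
18.125 [ 0.44140286 -0.15448326  0.07032162] [[-0.0079 -0.099   0.0703]] [-1.7 -7.9  7. ]
0.71 [[-0.009 -0.086  0.029]
 [ 0.058 -0.084  0.105]
 [ 0.065 -0.012  0.107]]
leaf ang 0.8091064760964117 [-1.04857742  0.01693938]
```

View pics/s12.png

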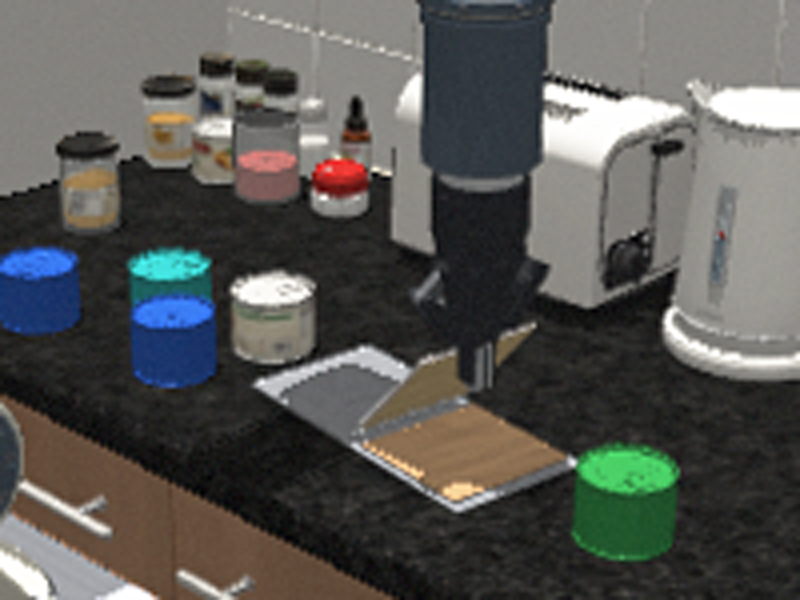

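>>> arm_command([
  [0,0.1,-0.45,0,0],
  [0,0.35,-0.35,0,0],
  [0,0.4,-0.3,0,0],
  [0,0.4,-0.25,0,0],
  [0,0.4,-0.25,0,0],
])

```text
clock: 18.9
position: [0.4459, -0.1173, 0.0991]
ee_rot: [0.08, 0.997, 0.0, -0.0]
wrist_force: [-0.2, -0.8, -0.6]
width: 0.0001
```

```bash
python3 lookw.py 13
```

```text
18.9 [ 0.44592144 -0.11729784  0.09914804] [[-0.0094 -0.0616  0.0991]] [-0.2 -0.8 -0.6]
0.98 [[-0.051 -0.068  0.024]
 [ 0.045 -0.032  0.087]
 [ 0.064 -0.005  0.151]]
leaf ang 1.1492829052203857 [-2.23020629  0.01683209]
```

View pics/s13.png

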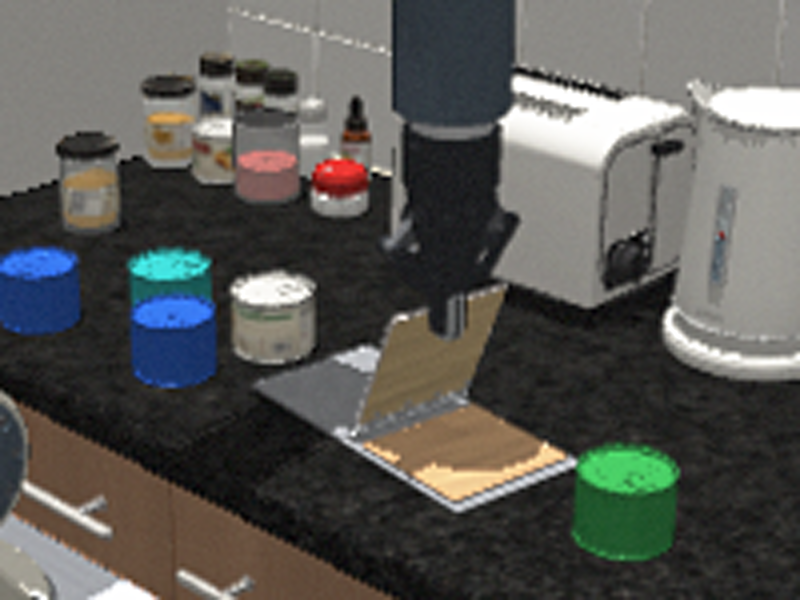

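>>> arm_command([
  [0,0.42,-0.2,0,0],
  [0,0.42,-0.15,0,0],
  [0,0.42,-0.12,0,0],
  [0,0.42,-0.1,0,0],
  [0,0.42,-0.1,0,0],
])

```text
clock: 19.68
position: [0.4526, -0.076, 0.1124]
ee_rot: [0.08, 0.997, -0.0, 0.0]
wrist_force: [0.3, -0.9, -1.1]
width: -0.0002
```

>>> arm_command([
  [0,0.42,0,0,0],
  [0,0.42,0,0,0],
  [0,0.42,0.03,0,0],
  [0,0.42,0.06,0,0],
  [0,0.42,0.1,0,0],
])

```text
clock: 20.3
position: [0.4591, -0.0346, 0.1082]
ee_rot: [0.08, 0.997, -0.0, -0.0]
wrist_force: [-1.7, -0.2, 0.4]
width: -0.0003
```

```bash
python3 lookw.py 14
```

```text
20.3 [ 0.45909788 -0.03456997  0.10823981] [[-0.0096  0.0222  0.1082]] [-1.7 -0.2  0.4]
0.94 [[-0.053  0.005  0.021]
 [ 0.014  0.024  0.086]
 [ 0.062  0.038  0.131]]
leaf ang -1.2157390030434165 [2.69708741 0.02114295]
```

View pics/s14.png

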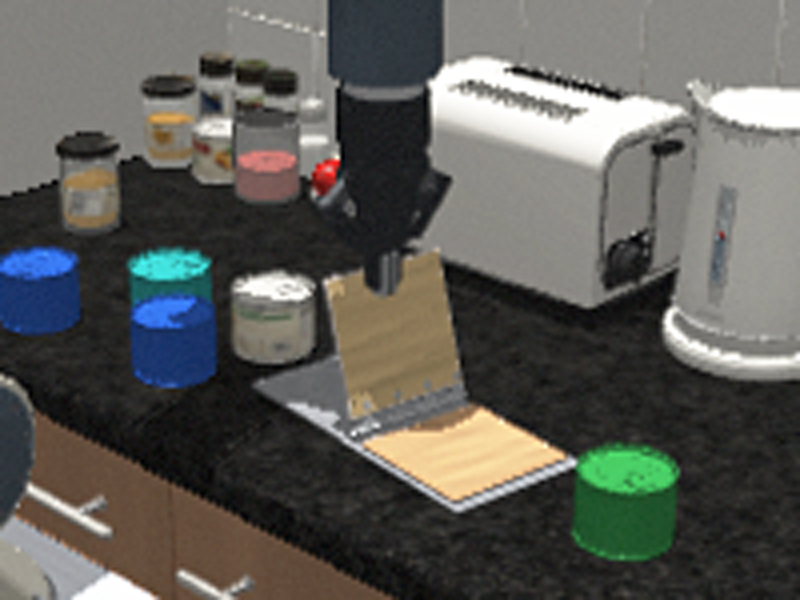

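>>> arm_command([
  [0,0.42,0.15,0,0],
  [0,0.41,0.19,0,0],
  [0,0.39,0.22,0,0],
  [0,0.37,0.25,0,0],
  [0,0.35,0.28,0,0],
])

```text
clock: 21.08
position: [0.4655, 0.0038, 0.0863]
ee_rot: [0.08, 0.997, 0.0, 0.0]
wrist_force: [0.3, -0.2, 1.3]
width: -0.0002
```

>>> arm_command([
  [0,0.33,0.31,0,0],
  [0,0.3,0.33,0,0],
  [0,0.27,0.35,0,0],
  [0,0.25,0.37,0,0],
  [0,0.21,0.39,0,0],
])

```text
clock: 21.7
position: [0.4698, 0.0303, 0.0512]
ee_rot: [0.08, 0.997, 0.0, 0.0]
wrist_force: [0.2, -0.4, 0.2]
width: -0.0002
```

```bash
python3 lookw.py 15
```

```text
21.7 [0.46976548 0.03033787 0.0511542 ] [[-0.0094  0.088   0.0512]] [ 0.2 -0.4  0.2]
```

View pics/s15.png

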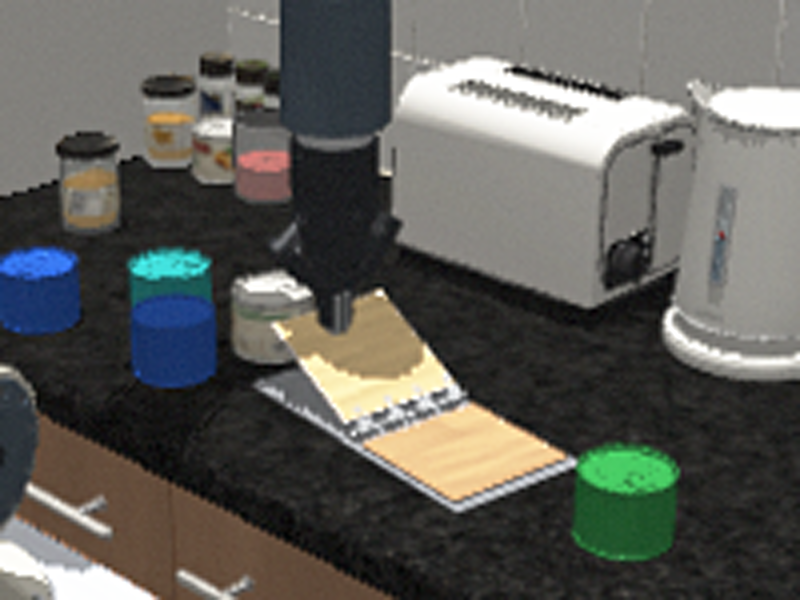

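>>> arm_command([
  [0,0.18,0.41,0,0],
  [0,0.15,0.42,0,0],
  [0,0.1,0.43,0,0],
  [0,0.05,0.4,0,0],
  [0,0,0.3,0,0],
])

```text
clock: 22.48
position: [0.471, 0.0395, 0.0118]
ee_rot: [0.08, 0.997, -0.0, -0.0]
wrist_force: [0.2, 0.0, 0.6]
width: 0.0001
```

```bash
python3 lookw.py 16
```

```text
22.475 [0.47101902 0.03949437 0.01181509] [[-0.0096  0.0972  0.0118]] [0.2 0.  0.6]
0.75 [[-0.053  0.009  0.011]
 [ 0.007  0.055  0.017]
 [ 0.062  0.113  0.022]]
leaf ang -0.08859677577731441 [0.08882932 0.01195604]
```

View pics/s16.png

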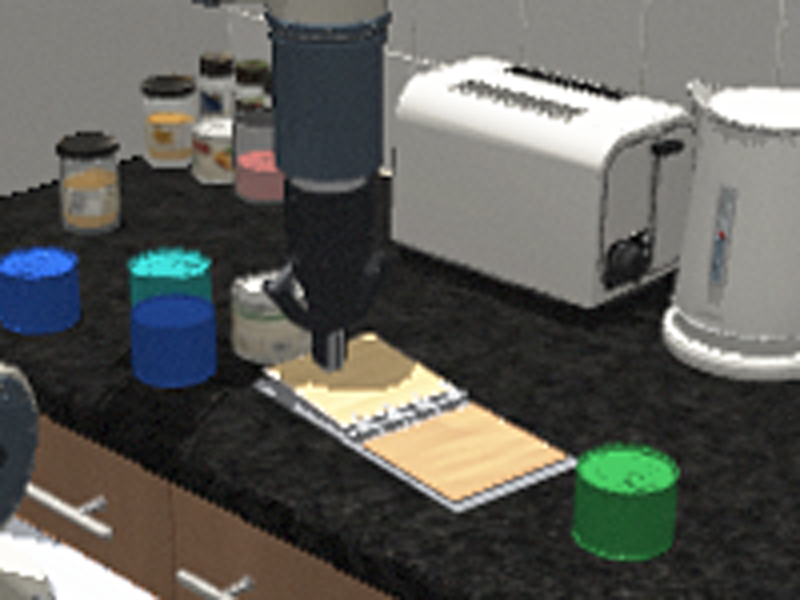

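>>> arm_command([
  [0,0,0.15,0,0],
  [0,0,0.12,0,0],
  [0,0,0.1,0,0],
  [0,0,0,0,0],
  [0,0,0,0,0],
])

```text
clock: 23.25
position: [0.4712, 0.0395, 0.0051]
ee_rot: [0.08, 0.997, -0.0, -0.0]
wrist_force: [0.5, 0.2, 0.4]
width: -0.0003
```

>>> arm_command([
  [0,0,0.05,0,0],
  [0,0,0,0,0],
  [0,0,0.05,0,0],
  [0,0,0,0,0],
  [0,0,0,0,0],
])

```text
clock: 23.88
position: [0.4712, 0.0395, 0.003]
ee_rot: [0.08, 0.997, -0.0, -0.0]
wrist_force: [0.6, 0.4, -0.3]
width: 0.0
```

```bash
python3 lookw.py 17
```

```text
23.875 [0.471152   0.03947591 0.00303108] [[-0.0095  0.0972  0.003 ]] [ 0.6  0.4 -0.3]
0.73 [[-0.053  0.008  0.011]
 [ 0.007  0.053  0.012]
 [ 0.062  0.113  0.014]]
leaf ang -0.0022147329531058335 [0.00221474 0.01222027]
```

>>> arm_command([
  [0,0,0.05,0,0],
  [0,0,0,0,0],
  [0,0,0.05,0,0],
  [0,0,0,0,0],
  [0,0,0,0,0],
])

```text
clock: 24.65
position: [0.4713, 0.0395, 0.0018]
ee_rot: [0.08, 0.997, -0.0, 0.0]
wrist_force: [-2.8, -0.0, 8.3]
width: -0.0001
```

8 N upward on the tool means the leaf is firmly down. Now lifting off and withdrawing.

>>> arm_command([
  [0,0,-0.3,0,0],
  [0,0,-1,0,0],
  [0,0,-1,0,0],
  [0,0,-1,0,0],
  [0,0,-1,0,0],
])

```text
clock: 25.28
position: [0.4712, 0.0395, 0.0879]
ee_rot: [0.08, 0.997, 0.0, -0.0]
wrist_force: [0.7, 0.0, -0.1]
width: -0.0001
```

>>> arm_command([
  [0.5,-1,-1,0,0],
  [0.5,-1,-1,0,0],
  [0.5,-1,-1,0,0],
  [0.5,-1,0,0,0],
  [0.5,-1,0,0,0],
])

```text
clock: 25.9
position: [0.4047, -0.0521, 0.1465]
ee_rot: [0.08, 0.997, 0.0, -0.0]
wrist_force: [0.9, -0.0, -0.2]
width: 0.0001
```

>>> arm_command([
  [0,-1,0,0,0],
  [0,-0.5,0,0,0],
  [0,0,0,0,0],
  [0,0,0,0,0],
  [0,0,0,0,0],
])

```text
clock: 26.52
position: [0.4013, -0.0805, 0.147]
ee_rot: [0.08, 0.997, -0.0, -0.0]
wrist_force: [-0.2, 0.8, -0.5]
width: 0.0003
```

```bash
python3 lookw.py 18; python3 look.py 19
python3 - <<'E'
from h import *
for n in("scene","top"):
    p,d=bot.capture(n);K,T=wfc(n);P=cloud(d,K,T)
    for q in ("mug_1","orange_jar","jar_1","tin_1"):
        for r in bot.silhouettes(q,n)[:5]:
            X=P[r["pixels"]];X=X[~np.isnan(X[:,0])];hi=X[X[:,2]>np.percentile(X[:,2],95)-.004]
            print(n,q,round(r["p"],2),"top",np.round((np.percentile(hi,2,0)+np.percentile(hi,98,0))/2,3))
E
```

```text
26.525 [ 0.40128395 -0.08049433  0.1469689 ] [[-0.0593 -0.0324  0.147 ]] [-0.2  0.8 -0.5]
0.8 [[-0.043  0.007  0.01 ]
 [ 0.016  0.038  0.012]
 [ 0.062  0.078  0.014]]
leaf ang 0.022731467603179314 [-0.02273538  0.01299369]
26.675 [ 0.40124622 -0.08056146  0.14704231] [ 0.44236047 -0.17454029 -0.29664495]
0.95 [290. 230.  22.  22.] min [0.461 0.099 0.002] max [0.524 0.166 0.057] top [0.495 0.136 0.055] [139 149 151]
0.93 [265. 236.  23.  19.] min [0.366 0.127 0.001] max [0.437 0.199 0.058] top [0.402 0.164 0.056] [140  68  33]
0.89 [378. 277.  26.  33.] min [ 0.411 -0.334  0.001] max [ 0.482 -0.267  0.058] top [ 0.449 -0.297  0.056] [ 60 119  44]
0.74 [228. 224.  22.  20.] min [0.35  0.302 0.   ] max [0.421 0.376 0.058] top [0.388 0.344 0.056] [134  65  32]
scene mug_1 0.76 top [0.422 0.55  0.097]
scene mug_1 0.5 top [ 0.472 -0.055  0.012]
scene orange_jar 0.96 top [ 0.601 -0.503  0.108]
scene jar_1 0.61 top [0.572 0.496 0.095]
scene tin_1 0.82 top [ 0.448 -0.297  0.056]
scene tin_1 0.79 top [0.47  0.245 0.056]
scene tin_1 0.7 top [0.388 0.341 0.056]
scene tin_1 0.58 top [0.498 0.138 0.055]
scene tin_1 0.58 top [0.402 0.164 0.056]
top mug_1 0.88 top [0.419 0.555 0.102]
top orange_jar 0.75 top [ 0.599 -0.498  0.113]
top jar_1 0.79 top [0.572 0.506 0.098]
top tin_1 0.75 top [0.495 0.142 0.06 ]
top tin_1 0.72 top [0.385 0.346 0.06 ]
top tin_1 0.7 top [0.402 0.169 0.059]
top tin_1 0.67 top [0.469 0.255 0.059]
```

View pics/s19.png

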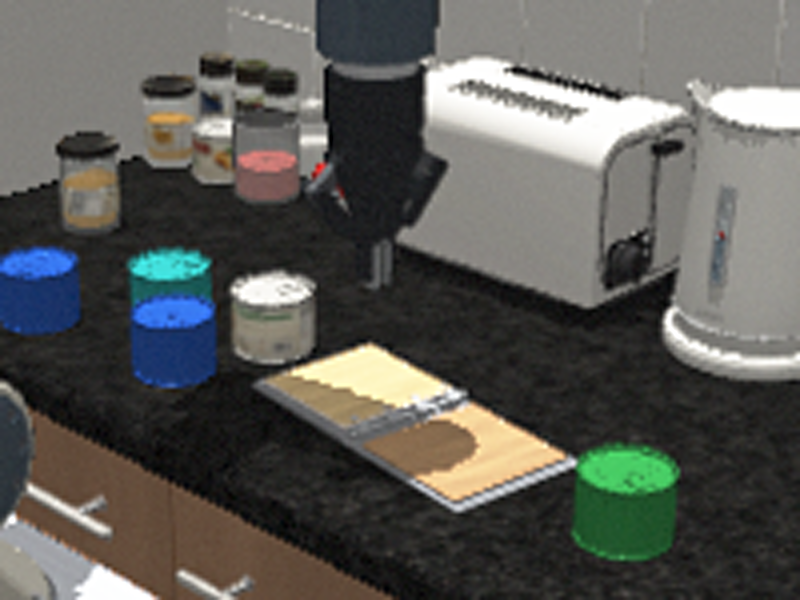

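View pics/w18.png

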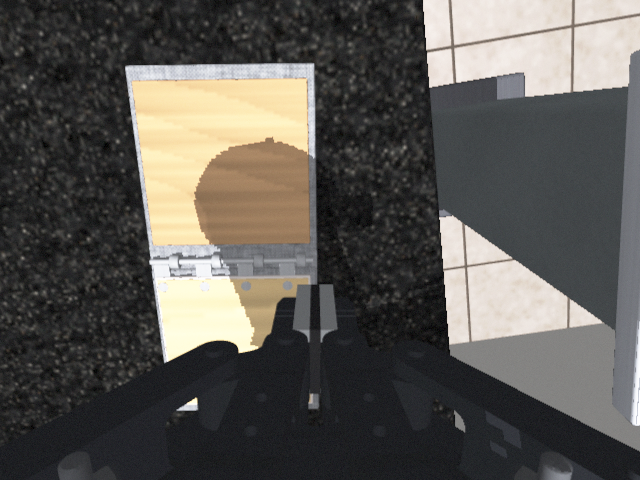

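The leaf lies flat on the left half, at z about 12 mm. The tin stands upright at (0.496, 0.138) with its top 56 mm up, level with the other tins. The mug and both jars haven't moved, and the arm is clear, so I'm handing in.

```bash
python3 -c "
from plant import bot
print(bot.close_job())"
```

```text
the job is handed in; nothing more can be done
None
```

I pushed the grey-and-white tin off the left half of the book with part-open fingers. Then, with shut fingertips, I turned the leaf over the spine in small steps, pressed it flat with about 8 N, withdrew and handed in at about 27 s. The hand-in gives no verdict.

**Last checks:**
- **Leaf:** it measured within about 0.02 rad of flat on the left half, with its face about 12 mm up.
- **Tin:** it stands upright on the worktop at about (0.496, 0.138), roughly 20 mm clear of the book. Its top reads level with the untouched look-alikes.
- **Other things:** the mug and both jars read within a few millimetres of where they started. The look-alikes that showed in the last pictures also read unmoved.
- **Arm:** it is clear of everything.

**What disagreed:**
- **Fingertip position:** two cameras and a missed first pass at the leaf put the shut fingertips about 9 mm behind the TCP, not the stated 17 mm ahead of it. I worked the leaf with the measured value.
- **Missed pass:** that pass went over the leaf; the force read near zero at its end and the leaf's angle did not change.
- **Side force:** on the second pass the force on the tool briefly reached about 8 N sideways and 7 N upward, so I raised the fingers.

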